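# Fold the three-bar charging arm away, end arm first

### The job

Fold up the charging arm on the cabinet like a folding rule: first fold the grey end arm with the white charging puck back fully onto the blue middle arm while the middle arm is still swung out, then swing the folded pair fully home over the black base bar. Leave the coffee cup standing where it is.

Things in the scene. Friction and masses are not known exactly. Their poses are not given: they have to be found in the camera images.
- charger_base: Fixed black base bar, 156x36 mm, top at z 12 mm. Origin on the table, on the upright hinge of the blue middle arm (30 mm wide, z 13 to 23 mm); x runs along the bar to its free end, z is up. From above the arm starts 65 to 86 deg clockwise of x and swings counterclockwise to a stop above the bar (knob at x 120 mm, y 0). Stiff: 3 N at the knob; stays where left.
- elbow_knob (a point): Centre of the orange knob, 28 mm across, z 42 to 66 mm on a thin neck, fixed on the free end of the blue middle arm, 120 mm from that arm's hinge. It stands on the second upright hinge, about which the grey end arm turns; moving the knob swings the middle arm and what lies on it. Its axes do not matter.
- charger_puck (a point): Centre of the white puck with black top, 40 mm across, z 42 to 64 mm on a thin neck, at the free end of the grey end arm (26 mm wide, z 24 to 34 mm), 120 mm from the elbow knob. From above the end arm folds clockwise about the knob by 80 to 109 deg to a stop, where the puck stands over the base's origin. Light: 1 N at the puck; stays where left. Its axes do not matter.
- cup: White coffee cup, 83 mm across, 55 mm tall, 110 mm with its handle, loose on the table beside the charger: the open end arm would sweep it if the middle arm were swung home first; the folded pair passes clear of it. Origin at the centre of its underside, z up.
Mind the look-alikes: they are no part of the job. Of the things like the cup, leave any that is red or turquoise; of the rest the larger one is meant.

How it is judged (in metres and radians):
On the way:
1. the end arm is folded onto the middle arm (puck within 25 mm of the first hinge, seen from above) while the middle arm is still swung out at least 30 deg from the base bar (horizontal distance between charger_puck and charger_base below 0.025 m and y of elbow_knob in the frame of charger_base below -0.06 m), for 0.2 s.
At the end, for the whole second after the job is handed in: The end arm lies folded on the middle arm (puck within 25 mm of the first hinge, seen from above) and the middle arm lies home over the base bar (elbow knob within 25 mm of the bar's centre line, on the side of its free end); the cup stands upright within 20 mm of where it stood (horizontal distance between charger_puck and charger_base below 0.025 m and x of elbow_knob in the frame of charger_base above 0.1 m and y of elbow_knob in the frame of charger_base above -0.025 m and distance of cup from where it was at the start of the episode below 0.02 m and angle between cup's own z axis and vertical below 0.15 rad); the robot touches nothing.
It fails at once if the coffee cup is shifted by more than 20 mm or tipped (distance of cup from where it was at the start of the episode above 0.02 m or angle between cup's own z axis and vertical above 0.3 rad).
It also fails if it takes over 51 s, if anything falls off the work surface, if the arm or the gripper's body presses on something with over 40 N, if the wrist force passes 120 N, or if a joint passes its speed limit or range.

### The arm

A 7-joint arm with a two-finger parallel gripper is mounted at the origin on a cart in front of the work surface, level with it; the furniture and walls round the work are solid. World frame = base frame: x ahead of the robot, y to its left, z up, the work surface at z = 0. Lengths are in mm, angles in rad, forces in N, time in s.
With the tool pointing down it reaches from about 400 to 900 mm from the base axis. Payload 5.6 kg.
Tool frame: the origin (TCP) lies midway between the tips of the shut fingers; the grasp point (between the pads) lies 19 mm behind it; z points along the fingers, y is the line along which they close (so a half turn about z gives the same grasp; the last joint's range is limited). The gripper opens to 92 mm and grips with 3 to 60 N. Pads are 20 mm wide; open, the fingers measure 128 mm over their backs; the gripper's body (75 mm by 189 mm) begins 69 mm behind the grasp point.
Start: joints at [-1.247, 0.468, -0.012, 1.603, 0.006, 1.071, -0.056], TCP at [233.15, 606.754, 214.592] pointing down, gripper open.
Joint ranges: [-2.53, 2.53], [-0.31, 2.02], [-1.57, 1.55], [0.28, 2.44], [-1.29, 4.43], [0.15, 1.84], [-2.92, 2.92]. Speed limits (rad/s): [2.57, 2.57, 3.14, 3.14, 3.14, 3.14, 3.14].

### API

Orientations are given as a rotation vector (axis times angle).
In Python, from cell import robot, grip, kin, viewer gives the robot as it stands. Calls block until the motion is done:
- robot.movep(position, orientation): joint-space move of the TCP to a pose.
- robot.servo_line(position, feed=150, rotation=None): straight line of the TCP; rotation=None keeps the orientation; feed is the mean speed in mm/s.
- robot.goto_joints(angles): joint-space move.
- grip(opening, newtons=None): opening from 0.0 (shut) to 1.0 (fully open); newtons is the grip in N (None keeps the last); returns when the fingers have stopped.
- robot.hold(seconds).
- kin.ik(position, orientation): joint angles nearest the present ones, or None.
- robot.observe(): the state.
- viewer.read_camera(name): name is "side" or "top" or "wrist"; returns the picture (420x560x3 uint8, red, green, blue); there is no depth.
- viewer.camera_info(name): a dict with "camera_matrix" (3x3 intrinsics, pixels), "k1" (the pictures are not rectified: a ray, as slopes to the right and down, at radius r is drawn at 1 + k1 r^2 times it, then the intrinsics apply), "R" (3x3) and "t" (3): a world point X has camera coordinates R X + t. Camera axes: x right, y down, z forward; pixel columns grow to the right and rows downward; lengths in mm; the calibration is good to about 2 mm. A picture is of the moment at which its call begins: read the wrist's pose just before it. camera_info takes no time and is no camera call; for the wrist camera it gives the pose at the moment of the call.
A pose or a line that the arm cannot do raises robot.IKError and nothing moves.
- robot.job_done(): hands the job in; it is judged then, once.
Trained networks look in the newest picture that a camera, given by its name, has taken for a name from the list of things; names that differ only in an ending like _2 or _b are one class to them, and where a whole thing is asked for, a point or a joint stands for the part that bears it (a point fixed in the world has none). Each returns a list of dicts, best first, with "confidence" (0 to 1); they miss things now and then, are a little off and sometimes report something else, mostly with a low value. They report only what shows in the picture. A call takes as long as a camera call. They do not tell look-alikes from the thing itself.
- viewer.silhouettes(name, camera): "mask" (420x560 bool, what is visible of it).
- viewer.pinpoint(name, camera): "at" ([x, y, z] in mm, in the coordinates of the camera as it stood for that picture, good to about 4 mm: a listed point, or the origin of a listed thing).
The state is a dict: "t": time; "joints": joint angles; "joint_velocities": joint speeds; "joint_torque": joint torques, N m; "tcp_pos": TCP position; "tcp_rot": TCP orientation; "contact_force": force on the tool from outside, world axes, zero at the start; "wrist_torque": the same for the moment, N m; "grip_width": opening from 0.0 (shut) to 1.0 (fully open); "grip_force": force on a finger pad.
Only numpy, scipy, OpenCV 4.12 (cv2) and the standard library are available. Lean on these libraries where they do the work, as an engineer would, in place of code of your own. Each camera call takes 0.05 s, during which the arm holds its last target. There are 200 camera calls.

## Working session

There is one attempt and no reset: what is moved stays moved. The work goes in short steps, each a Python script; the robot and the scene stay as the last script left them, time stands still between calls to the robot, and variables do not carry over. Pictures are saved under pics/ and viewed, at most 10 in all, crops included, and the job is handed in when it is done.

```bash
mkdir -p pics; ls; cat > h.py <<'E'
import numpy as np, cv2
from cell import robot, grip, kin, viewer
def world(cam,p,ci=None):
    ci=ci or viewer.camera_info(cam); return np.array(ci["R"]).T@(np.array(p)-np.array(ci["t"]))
def proj(cam,X):
    ci=viewer.camera_info(cam); c=np.array(ci["R"])@np.array(X)+np.array(ci["t"]); s=c[:2]/c[2]; s=s*(1+ci["k1"]*(s@s)); K=np.array(ci["camera_matrix"]); return (K[:2,:2]@s+K[:2,2]).round()
def save(cam,n):
    im=viewer.read_camera(cam); cv2.imwrite(f"pics/{n}.png",im[:,:,::-1]); return im
E
python3 - <<'E'
from h import *
ims=[save(c,c+"0") for c in("top","side")]
cv2.imwrite("pics/both.png",cv2.resize(np.hstack(ims)[:,:,::-1],(800,300)))
for c in("top","side"):
    for n in("charger_base","elbow_knob","charger_puck","cup"):
        for d in viewer.pinpoint(n,c):
            w=world(c,d["at"]); print(c,n,round(d["confidence"],2),w.round(),proj(c,w))
print(robot.observe())
E
```

```text
pics
top charger_base 0.63 [671. -14.   2.] [232. 149.]
top elbow_knob 0.57 [557. -45.  53.] [247. 201.]
top charger_puck 0.87 [526.  68.  54.] [185. 219.]
top cup 0.94 [ 452. -255.   -1.] [358. 256.]
top cup 0.83 [ 532. -287.   -5.] [372. 215.]
top cup 0.8 [ 422. -121.   -1.] [290. 274.]
top cup 0.57 [ 529. -192.   -1.] [324. 217.]
side charger_base 0.72 [673. -17.   4.] [205. 251.]
side elbow_knob 0.84 [555. -45.  53.] [272. 224.]
side charger_puck 0.68 [527.  66.  57.] [280. 258.]
side cup 0.84 [ 536. -287.   -2.] [296. 194.]
side cup 0.68 [ 536. -192.   -1.] [291. 213.]
side cup 0.59 [ 457. -252.    3.] [331. 201.]
side cup 0.56 [ 419. -115.   -0.] [348. 235.]
{'t': 0.5, 'joints': array([-1.2469708 ,  0.46751278, -0.01159816,  1.60273768,  0.00599936,
        1.07142049, -0.05630625]), 'joint_velocities': array([ 0.00012166,  0.00038789, -0.00104925, -0.00115823, -0.00076648,
       -0.00024308,  0.00131792]), 'joint_torque': array([-8.80442039e-04, -5.19979405e+01, -1.26600038e-02, -2.43844789e+01,
       -5.65975718e-02,  1.20255924e-02,  4.85199951e-05]), 'tcp_pos': array([233.1601174 , 606.71897209, 214.56843322]), 'tcp_rot': array([ 5.73099370e-01,  3.08884258e+00, -7.61475078e-05]), 'contact_force': array([-0.38808573,  0.93781094, -0.25844496]), 'wrist_torque': array([ 0.00071916,  0.03226122, -0.00488016]), 'grip_force': 0.0, 'grip_width': 1.0004694338258744}
```

View pics/top0.png

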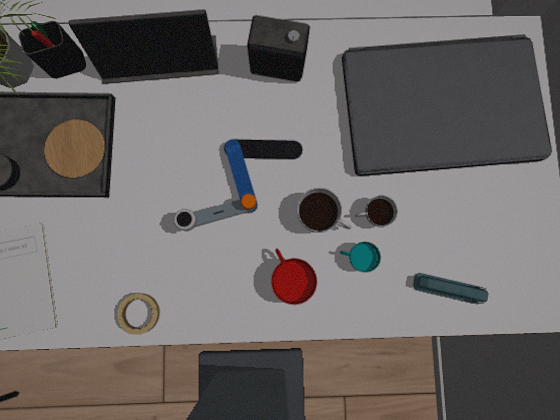

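View pics/side0.png

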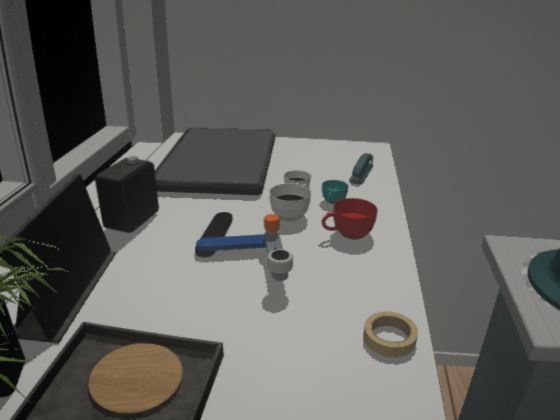

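Top view: blue arm from its hinge at (232,149) to the orange knob at (247,201), with the white puck at (185,219) and the black bar running right to (300,149).

Cup candidates:
- large white (319,211)
- small white (380,211)
- turquoise (364,257)
- red (294,281)

I choose the large white cup at (319,211), world about (532,-192). There is only one charger. Next is a close look with the wrist camera.

```bash
cat >> h.py <<'E'
from scipy.spatial.transform import Rotation as Ro
def rot(psi): # tool down, tool y axis at heading psi
    y=np.array([np.cos(psi),np.sin(psi),0]); z=np.array([0,0,-1.]); x=np.cross(y,z)
    return Ro.from_matrix(np.c_[x,y,z]).as_rotvec()
E
python3 - <<'E'
from h import *
print(np.degrees(0),[None if (q:=kin.ik([p[0],p[1],150],rot(np.radians(a)))) is None else q[6].round(2) for p,a in (((527,67),15),((672,-15),-75),((527,67),195),((672,-15),105),((556,-45),195),((672,-135),285),((556,-45),15),((672,-135),105),((556,-45),-165),((672,-135),-75))])
robot.movep([540,20,260],rot(np.radians(15)))
im=save("wrist","w0")
for n in("charger_base","elbow_knob","charger_puck","cup"):
    for d in viewer.pinpoint(n,"wrist"):
        w=world("wrist",d["at"]); print(n,round(d["confidence"],2),w.round(),proj("wrist",w))
o=robot.observe(); print(o["t"],o["joints"].round(2),o["tcp_pos"])
E
```

```text
0.0 [np.float64(0.28), np.float64(-0.93), np.float64(-2.28), np.float64(1.93), np.float64(-2.06), np.float64(-0.73), np.float64(0.56), np.float64(2.2), np.float64(-2.06), np.float64(-0.73)]
charger_base 0.93 [673. -15.  -3.] [364. 221.]
elbow_knob 0.68 [555. -47.  55.] [276. 236.]
charger_puck 0.91 [526.  67.  53.] [277. 138.]
cup 0.88 [ 532. -190.    5.] [237. 306.]
cup 0.76 [ 419. -120.    0.] [171. 245.]
cup 0.74 [ 530. -290.    2.] [222. 358.]
cup 0.59 [ 453. -253.    2.] [178. 328.]
3.1083 [-0.58  0.25  0.57  1.85 -0.15  1.08  0.31] [540.0057141   20.44889179 259.901776  ]
```

View pics/w0.png

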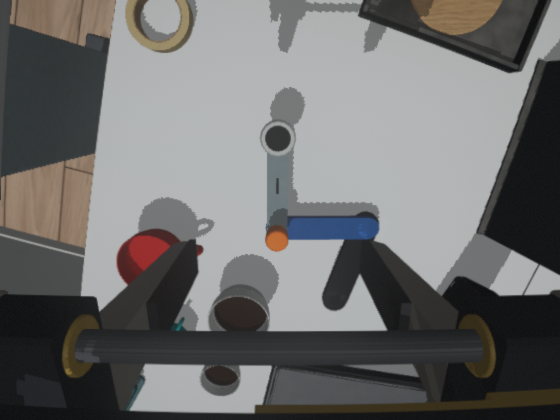

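The wrist view confirms the fixed-camera points: puck (277,138), knob (276,236), hinge (364,221), and the larger white cup at (240,312) beside the smaller white one at (220,375). Knob to hinge measures 121 mm and knob to puck 117 mm, as they must be. Now I fold the end arm.

```bash
cat >> h.py <<'E'
B=np.array([672.5,-15.5])
def arc(c,r,a0,a1,z,yoff,n,fmax,feed=90):
    for a in np.linspace(a0,a1,n+1)[1:]:
        t=np.radians(a); robot.servo_line([c[0]+r*np.cos(t),c[1]+r*np.sin(t),z],feed=feed,rotation=rot(t+np.radians(yoff)))
        f=robot.observe()["contact_force"]
        print(round(a,1),f.round(1))
        if np.linalg.norm(f[:2])>fmax: break
E
python3 - <<'E'
from h import *
k=np.array([555.5,-46]); p=np.array([526.5,67]); d=p-k
a0=np.degrees(np.arctan2(d[1],d[0])); a1=np.degrees(np.arctan2(*(B-k)[::-1])); print(a0,a1)
r0=rot(np.radians(a0-90))
robot.movep([*p,120],r0); grip(0.85,5); robot.servo_line([*p,43],feed=120)
print(robot.observe()["contact_force"]); grip(0.5,5)
arc(k,119,a0,a1+6,43,-90,8,12)
arc(k,119,a1+6,a1-4,43,-90,5,6,feed=25)
im=save("wrist","w1"); save("top","t1"); o=robot.observe(); print(o["t"],o["tcp_pos"],o["grip_width"])
for c in("top","side"):
  if c=="side": viewer.read_camera(c)
  for n in("elbow_knob","charger_puck"):
    for q in viewer.pinpoint(n,c): print(c,n,round(q["confidence"],2),world(c,q["at"]).round())
E
```

```text
104.39359296849052 14.610906038225423
[ 0.5261015  -0.03035369  0.91795985]
93.9 [ 0.1  1.6 -0.1]
83.4 [ 0.4 -0.7  0.1]
73.0 [-0.9  0.4 -0.9]
62.5 [ 0.2  0.6 -0.5]
52.0 [-0.3 -0.5 -0.2]
41.6 [-0.5 -0.2  0.1]
31.1 [-0.4  0.8  0.7]
20.6 [-0.1  0.7  0.6]
18.6 [0.2 1.3 0.4]
16.6 [-0.1  1.1  0.2]
14.6 [-0.4  0.8  0. ]
12.6 [-1.2  3.   0.5]
10.6 [-5.9  8.6  5. ]
10.3917 [670.8981254  -19.81250828  42.61230081] 0.4993856058945326
top elbow_knob 0.72 [559. -46.  54.]
top charger_puck 0.76 [673. -16.  53.]
side elbow_knob 0.56 [556. -46.  51.]
side charger_puck 0.64 [674. -16.  57.]
```

View pics/w1.png

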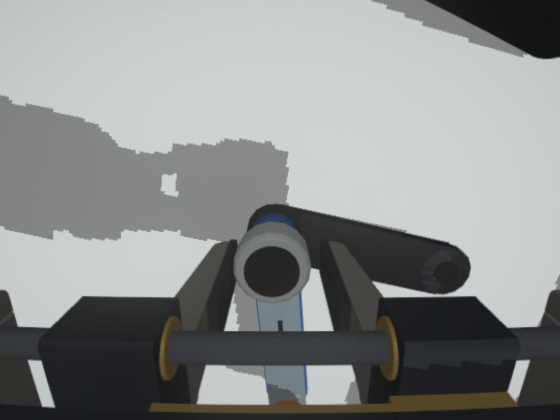

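The wrist view shows the puck (272,272) standing over the base hinge with the grey arm on the blue one. The stop was felt, and puck to hinge is about 1 mm with the knob still out. I release and swing the pair home at the knob.

```bash
python3 - <<'E'
from h import *
robot.hold(0.3)
grip(0.7); robot.servo_line([*robot.observe()["tcp_pos"][:2],120],feed=150)
k=np.array([557,-46]); d=k-B; a0=np.degrees(np.arctan2(d[1],d[0]))
robot.movep([*k,120],rot(np.radians(a0+90))); robot.servo_line([*k,43],feed=120)
print(robot.observe()["contact_force"]); grip(0.37,5)
arc(B,120,a0,-100,43,90,7,15)
arc(B,120,-100,-83,43,90,9,9,feed=25)
robot.hold(0.2); save("wrist","w2"); save("top","t2"); viewer.read_camera("side"); o=robot.observe(); print(o["t"],o["tcp_pos"])
for c in("top","side"):
  for n in("elbow_knob","charger_puck","cup"):
    for q in viewer.pinpoint(n,c): print(c,n,round(q["confidence"],2),world(c,q["at"]).round())
E
```

```text
[-0.0545765   0.36005344 -0.43179165]
-155.9 [-0.2  0.9  0.2]
-146.6 [-0.8  0.   0.4]
-137.3 [-0.6 -0.5  0.1]
-127.9 [-0.4 -0.1  0.3]
-118.6 [ 0.  -0.   0.1]
-109.3 [-0.4 -0.3 -0.3]
-100.0 [-0.4 -0.3  0.3]
-98.1 [-2.8  1.6  1.1]
-96.2 [-2.7  0.6  1.6]
-94.3 [-1.4  0.3  0.3]
-92.4 [-1.4  0.2  0.8]
-90.6 [-6.8  1.6  4.5]
-88.7 [-10.    2.9   6.7]
18.775 [ 672.27019317 -134.63319474   42.63285693]
top cup 0.84 [ 451. -255.    1.]
top cup 0.82 [ 534. -284.   -5.]
top cup 0.73 [ 527. -188.   -2.]
top cup 0.71 [ 422. -122.   -2.]
side elbow_knob 0.57 [ 666. -135.   55.]
side charger_puck 0.93 [670. -19.  55.]
side cup 0.87 [ 454. -251.    2.]
side cup 0.77 [ 420. -116.   -1.]
side cup 0.75 [ 536. -190.   -2.]
side cup 0.69 [ 532. -285.    2.]
```

View pics/w2.png

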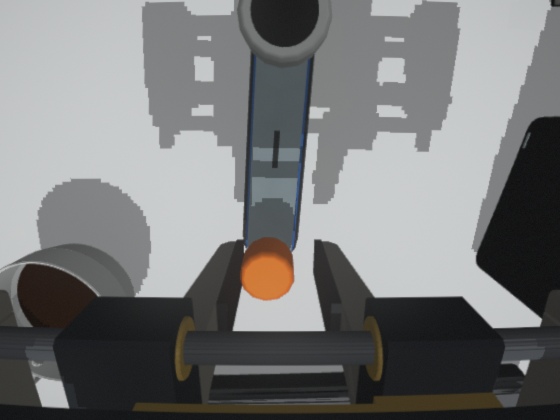

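The pair lies over the bar: knob at (268,268), puck at (285,12), bar fully hidden beneath, and the stop was felt. I release, retreat and check from above.

```bash
python3 - <<'E'
from h import *
grip(0.7); p=robot.observe()["tcp_pos"]; robot.servo_line([p[0],p[1],180],feed=150)
robot.movep([500,200,260],rot(np.radians(15)))
im=save("top","t3"); cv2.imwrite("pics/t3c.png",cv2.resize(im[100:300,150:420,::-1],None,fx=2.5,fy=2.5)); viewer.read_camera("side")
for c in("top","side"):
  for n in("charger_base","elbow_knob","charger_puck"):
    for q in viewer.pinpoint(n,c): print(c,n,round(q["confidence"],2),world(c,q["at"]).round())
print(robot.observe()["t"])
E
```

```text
top charger_base 0.6 [670. -17.   3.]
top elbow_knob 0.93 [ 665. -135.   54.]
top charger_puck 0.85 [672. -12.  54.]
side charger_base 0.76 [671. -18.   6.]
side elbow_knob 0.81 [ 665. -133.   55.]
side charger_puck 0.78 [670. -17.  54.]
22.5333
```

View pics/t3c.png

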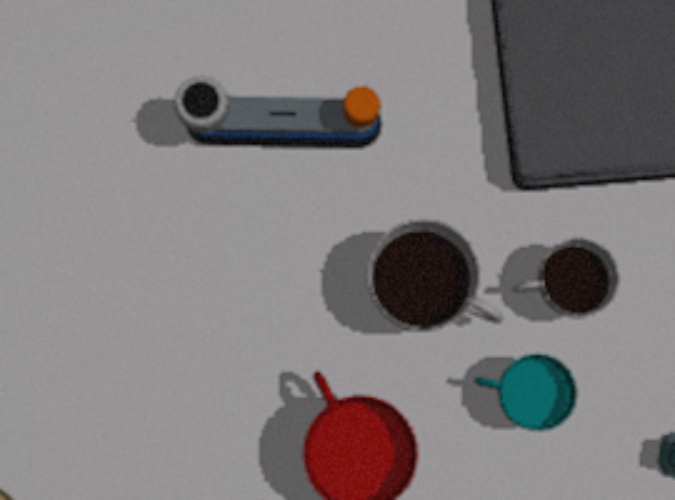

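The view from above shows knob (361,105) and puck (201,100) in line over the bar, and the large cup (422,277) unmoved. I hand the job in.

```bash
python3 -c "
from h import *
print(robot.job_done())"
```

```text
the job is handed in; nothing more can be done
None
```

The job is handed in: I folded the end arm to its stop with the middle arm still swung out, then swung the pair home over the base bar, and the last check showed the cup still in place (about 22.5 s used; no verdict was returned).

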